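# Rotate the stock: old tin to the front, new tin behind

### The arm

A 7-joint arm with a two-finger parallel gripper is mounted at the origin on the work surface. World frame = base frame: x ahead of the robot, y to its left, z up, the work surface at z = 0. Lengths are in m, angles in rad, forces in N, time in s.
With the tool pointing down it reaches from about 0.4 to 0.875 m from the base axis. Payload 19.3 kg.
Tool frame: the origin (TCP) lies where the fingers leave the gripper's body, on its centre line; the fingertips stand bot.tip_reach ahead of it and the grasp point (between the pads) lies 54 mm ahead of it (bot.tip_reach is the distance from the TCP to the fingertips, in m); z points along the fingers, y is the line along which they close (so a half turn about z gives the same grasp; the last joint's range is limited). The gripper opens to 85 mm and grips with 20 to 120 N. Pads are 22 mm wide; open, the fingers measure 114 mm over their backs; the gripper's body (76 mm by 85 mm) begins 54 mm behind the grasp point. The pads swing forward as they close: fully open they stand 13 mm farther back than shut.
Start: joints at [1.277, 0.521, -0.036, 1.599, 0.021, 1.021, -0.113], TCP at [0.139, -0.609, 0.304] pointing down, gripper open.
Joint ranges: [-2.91, 2.91], [-0.3, 2.13], [-1.5, 1.42], [0.17, 2.43], [-1.26, 4.41], [0.16, 1.93], [-2.52, 2.52]. Speed limits (rad/s): [1.89, 1.89, 2.39, 2.39, 3.01, 3.01, 3.01].

### API

Orientations are given as [roll, pitch, yaw] about the fixed x, y, z axes, in that order (R = Rz(yaw) Ry(pitch) Rx(roll)).
In Python, from workcell import bot gives the robot as it stands. The module is installed in compiled form; this text tells all that it offers.
- The arm moves only by the shell command python3 -m jog 'ROWS' [FORCE]. ROWS is JSON, a list that holds one entry, the list of rows, each a list of 7 numbers: the shift along the tool's x, y, z in mm, then the turn, a rotation vector about the tool's x, y, z in rad, then the opening, from 0 (shut) to 1 (fully open). In form: [[[tx, ty, tz, wx, wy, wz, fingers], ...]]. A call has 1 to 5 rows; each row shifts and turns the commanded pose from where the row before left it, along the tool's axes as they then stand; what a row does not reach is not made up. A row lasts 1/10 s, in which the tool goes at most 50 mm and 8.59 degrees, less where a joint would pass 70% of its speed; a pose out of reach is approached as far as the arm can. A call is refused whole if a number of a shift passes 50 or a number of a turn 0.15, either way. A call with a gripper value outside its range is refused whole. The fingers move at their own pace and stop on an object; FORCE is the grip in N (left out, the last holds). Time passes only in rows, so rows that do not move let the fingers close. It gives the time, the measured TCP pose, the force, the opening and the grip force at its end, in the units of the state.
- bot.observe(): the state, without advancing time (a new reading comes with each control period).
- bot.grab_frame(name): name is "scene" or "top"; returns a dict with "img" (400x640x3 uint8, red, green, blue), "intrinsics" (3x3 intrinsics, pixels), "R" (3x3) and "t" (3): a world point X has camera coordinates R X + t. Camera axes: x right, y down, z forward; pixel columns grow to the right and rows downward; lengths in m; the calibration is good to about 2 mm. A picture is of the moment at which its call begins. There is no depth.
- bot.job_done(): hands the job in; it is judged then, once.
Trained networks look in a picture, given as the dict that the camera call returned (one of the last four; its "shot" number tells which), for a name from the list of things; names that differ only in an ending like _2 or _b are one class to them, and where a whole thing is asked for, a point or a joint stands for the part that bears it (a point fixed in the world has none). Each returns a list of dicts, best first, with "conf" (0 to 1); they miss things now and then, are a little off and sometimes report something else, mostly with a low value. They report only what shows in the picture. A call takes as long as a camera call. They do not tell look-alikes from the thing itself.
- bot.trace(query, picture): "region" (400x640 bool, what is visible of it).
- bot.spot_point(query, picture): "xyz" ([x, y, z] in m, in world coordinates, good to about 4 mm: a listed point, or the origin of a listed thing).
The state is a dict: "clock": time; "qpos": joint angles; "qd": joint speeds; "joint_efforts": joint torques, N m; "position": TCP position; "tool_rot": TCP orientation; "force": force on the tool from outside, world axes, zero at the start; "moment": the same for the moment, N m; "grip_width": finger opening in m; "finger_force": force on a finger pad.
Only numpy, scipy, OpenCV 4.12 (cv2) and the standard library are available. Lean on these libraries where they do the work, as an engineer would, in place of code of your own. Each camera call takes 0.05 s, during which the arm holds its last target. There are 200 camera calls.

### The job

Restock the round-tin lane of the little rack: first bring the round tin that is at the back of its lane forward, close up to the lip at the front of the same lane, then set the new round tin from the counter down, not dropped, on the floor of that lane behind it. Both tins must finish standing upright between the lane's guide strips, released; leave everything else, including the square tin in the other lane, where it stands.

Things in the scene. Friction and masses are not known exactly. Their poses are not given: they have to be found in the camera images.
- rack: Plywood stock rack fixed to the counter, open at front and rear. Origin: centre of its underside. x points from its front (robot side) to its rear, y to its left, z up. Base 260 (x) by 280 (y) by 12 mm. Two lanes along x, centred at y = +60 and -60 mm. Front lip (inner face x = -106) and rear stop (inner face x = +100) rise 18 mm above the lane floor.
- board_edge (a point): Middle of the lower front edge of the rack's overhead board (rack x = -20, y = 0, 290 mm above the counter); axes as the rack's. The board runs from here 150 mm to the rear and 150 mm to either side, with cartons on it up to 363 mm; an upright gripper has no room over a tin at the back. Two posts at its rear corners (rack x 108 to 130, y +-122 to 140 mm) carry it.
- lane_left (a point): Point on the floor (12 mm above the counter) of the rack's left lane (rack y = +60 mm), at rack x = 0; axes as the rack's. Guide strips 6 mm wide, 10 mm high above the floor, 70 mm apart inside, bound the lane. A round tin touching the front lip has its centre at x = -78 mm here, one touching the rear stop at x = +72 mm.
- lane_right (a point): The same for the right lane (rack y = -60 mm).
- old_center (a point): The old round tin: plain steel lidded tin, upright cylinder 56 mm in diameter and 62 mm tall, about 0.15 to 0.31 kg; this point is its centre, 31 mm above its underside, z up along its axis. It stands at the back of one of the lanes (left or right by lot), under the board.
- new_center (a point): The new round tin: plain steel lidded tin, upright cylinder 56 mm in diameter and 62 mm tall, about 0.15 to 0.31 kg; this point is its centre, 31 mm above its underside, z up along its axis. The same in looks as the old one. It stands at one of three places on the counter to the robot's right, which it shares by lot with the other two of new tin, jar and bowls.
- square_center (a point): Square steel tin, 50 by 50 mm and 62 mm tall, at the back of the other lane; this point is its centre, 31 mm above its underside. To be left alone.
- jar: Closed glass jar, 76 mm in diameter, 130 mm tall, origin at the centre of its underside. To be left alone. It stands at one of three places on the counter to the robot's right, which it shares by lot with the other two of new tin, jar and bowls.
- bowls: Stack of two plastic bowls, 110 mm across the rim, 67 mm tall, origin at the centre of its underside. To be left alone. It stands at one of three places on the counter to the robot's right, which it shares by lot with the other two of new tin, jar and bowls.
- scoop: Aluminium scoop lying on the counter left of the rack's front, pan 100 by 65 by 30 mm towards its own +x, handle to -x as far as 108 mm from the origin; origin on the counter under the rear of the pan. To be left alone.
- clamp: Small steel clamp, 76 mm tall, biting a wooden dowel 200 mm long (along its y) that lies on the counter left of the rack; origin on the counter below the clamp. To be left alone.
Mind the look-alikes: they are no part of the job. Leave any green or orange look-alike of the part that bears old_center alone. Leave any purple look-alike of the part that bears new_center alone.

How it is judged:
By the outcome, as a careful person would: the job done as asked, in the order asked, and still so for the second after the job is handed in, with the robot touching nothing.
It also fails if it takes over 69 s, if anything falls off the work surface, if the arm or the gripper's body presses on something with over 40 N, if the wrist force passes 120 N, or if a joint passes its speed limit or range.

## Working session

There is one attempt and no reset: what is moved stays moved. The work goes in short steps, Python scripts to look and compute and a shell command to move; the robot and the scene stay as the last step left them, time stands still between calls to the robot, and variables do not carry over. Pictures are saved under pics/ and viewed, at most 10 in all, crops included, and the job is handed in when it is done.

```bash
mkdir -p pics; python3 - <<'E'
from workcell import bot
import cv2,numpy as np
print(bot.tip_reach, bot.observe())
for n in("scene","top"):
    f=bot.grab_frame(n); cv2.imwrite(f"pics/{n}0.png",f["img"][:,:,::-1])
    K=np.array(f["intrinsics"]);R=np.array(f["R"]);t=np.array(f["t"])
    print(n,K[0,0],-R.T@t)
    for q in["rack","board_edge","lane_left","lane_right","old_center","new_center","square_center","jar","bowls","scoop","clamp"]:
        for d in bot.spot_point(q,f)[:4]:
            X=np.array(d["xyz"]);p=K@(R@X+t);print(q,round(d["conf"],2),X.round(3),(p[:2]/p[2]).round())
E
```

```text
0.0726 {'clock': 0.0, 'qpos': array([ 1.27682959,  0.5220294 , -0.03632851,  1.60001055,  0.02116474,
        1.02106271, -0.11281023]), 'qd': array([ 0.00044352,  0.00014544,  0.00019545,  0.00169028, -0.0002961 ,
       -0.00031277, -0.00015125]), 'joint_efforts': array([ 3.48622561e-03, -9.27117348e+01,  1.98216900e+00, -3.69927371e+01,
        1.81433593e-02,  8.30807170e-03,  4.06058734e-05]), 'position': array([ 0.13861267, -0.6091782 ,  0.30331515]), 'tool_rot': array([-3.14046698e+00,  4.87565431e-05,  2.23729132e-01]), 'force': array([ 0.07290348, -0.41197878, -0.68387758]), 'moment': array([-0.01384439, -0.02528937,  0.017756  ]), 'finger_force': 0.0, 'grip_width': 0.08547812357628928}
scene 467.16571554658105 [0.42291837 0.71169897 1.25267   ]
board_edge 0.67 [0.624 0.097 0.289] [282. 192.]
board_edge 0.44 [0.647 0.156 0.012] [278. 261.]
board_edge 0.22 [0.692 0.026 0.042] [271. 215.]
lane_left 0.77 [0.648 0.157 0.011] [278. 261.]
lane_left 0.19 [0.645 0.43  0.003] [258. 357.]
lane_right 0.68 [0.646 0.032 0.011] [286. 224.]
old_center 0.93 [0.609 0.302 0.03 ] [280. 309.]
o
[... 541 characters left out ...]
 [0.625 0.094 0.29 ] [292. 169.]
board_edge 0.64 [0.65  0.429 0.001] [201. 189.]
lane_left 0.76 [0.647 0.154 0.007] [280. 188.]
lane_left 0.4 [ 0.483 -0.38   0.004] [436. 233.]
lane_right 0.94 [0.644 0.032 0.018] [315. 188.]
old_center 0.78 [0.614 0.302 0.028] [236. 196.]
old_center 0.56 [0.755 0.303 0.027] [237. 157.]
old_center 0.45 [0.698 0.156 0.041] [278. 171.]
new_center 0.85 [ 0.491 -0.184  0.027] [379. 231.]
new_center 0.81 [ 0.389 -0.132  0.028] [365. 261.]
square_center 0.45 [0.683 0.032 0.041] [314. 175.]
jar 0.61 [ 0.623 -0.274  0.005] [403. 194.]
bowls 0.74 [ 0.482 -0.381  0.003] [436. 233.]
scoop 0.84 [0.351 0.416 0.002] [200. 275.]
clamp 0.72 [ 0.649  0.43  -0.001] [201. 189.]
```

```bash
python3 - <<'E'
import cv2
a=cv2.imread("pics/scene0.png")[90:400,180:440]
cv2.imwrite("pics/s1.png",cv2.resize(a,None,fx=1.9,fy=1.9,interpolation=2))
a=cv2.imread("pics/top0.png")[120:300,180:460]
cv2.imwrite("pics/t1.png",cv2.resize(a,None,fx=2.8,fy=2.8,interpolation=2))
E
```

```text
(no output)
```

View pics/s1.png

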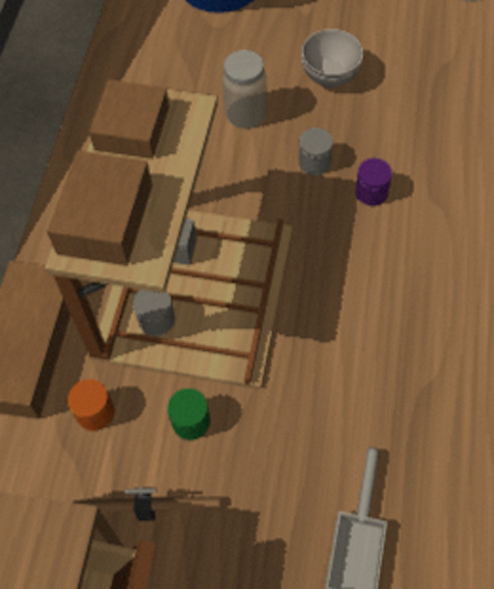

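View pics/t1.png

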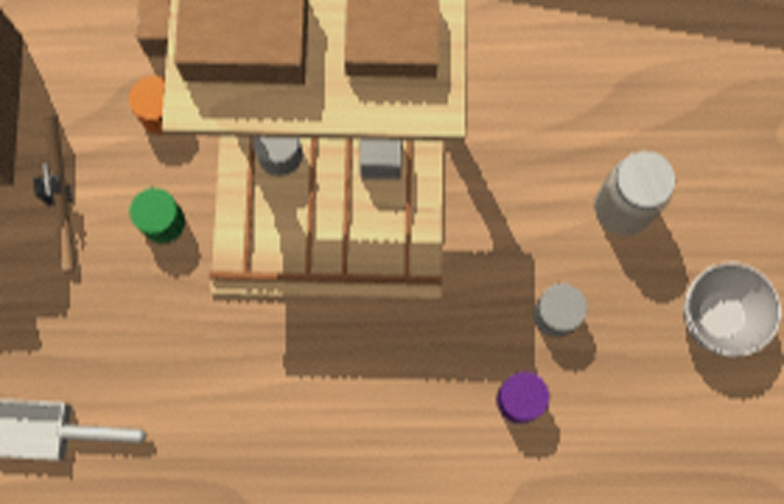

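The scene view shows three candidates for the old tin: orange (229,303), green (280,309) and the plain grey round tin in the left lane (261,254). Grey fits, since it is plain steel and under the board. The square tin (271,215) is in the right lane. For the new tin there is purple (375,186) and plain grey (345,170), and grey fits. I'll check the fit with an overlay on an enlarged crop.

```bash
cat > h.py <<'E'
from workcell import bot
import cv2,numpy as np
from scipy.spatial.transform import Rotation as Ro
def proj(f,X):
    K,R,t=[np.array(f[k]) for k in("intrinsics","R","t")]
    p=(np.atleast_2d(X)@R.T+t)@K.T; return p[:,:2]/p[:,2:]
def find(q,f,near,tol=.04):
    return [np.array(d["xyz"]) for d in bot.spot_point(q,f) if np.linalg.norm(np.array(d["xyz"])[:2]-near)<tol]
def to(x,y,z):   # tool-axis shift (mm) from the current measured pose to TCP x,y,z
    s=bot.observe(); return (1000*Ro.from_euler("xyz",s["tool_rot"]).inv().apply(np.array([x,y,z])-s["position"])).round(1)
E
python3 - <<'E'
from h import *
acc={}
near={"lane_left":(.647,.155),"lane_right":(.645,.032),"board_edge":(.6245,.0955),"old_center":(.696,.155),"new_center":(.491,-.182)}
fs=[bot.grab_frame(n) for n in("scene","top")]
for f in fs:
    for q,n in near.items(): acc.setdefault(q,[]).extend(find(q,f,n))
for q in acc: print(q,np.round(acc[q],4).tolist())
yaw=-.02;c=np.array([.646,.0945])
ims=[]
for f,(u,v,w,h,s) in zip(fs,[(215,190,130,110,4),(220,130,180,130,3)]):
    im=cv2.resize(f["img"][v:v+h,u:u+w,::-1],None,fx=s,fy=s,interpolation=2)
    def line(P,col):
        P=np.array(P,float);W=P.copy();W[:,0]=c[0]+np.cos(yaw)*P[:,0]-np.sin(yaw)*P[:,1];W[:,1]=c[1]+np.sin(yaw)*P[:,0]+np.cos(yaw)*P[:,1]
        cv2.polylines(im,[((proj(f,W)-[u,v]+.5)*s).astype(int)],False,col,1)
    for y in(.06-.035,.06+.035,-.06-.035,-.06+.035): line([[-.106,y,.022],[.1,y,.022]],(0,0,255))
    line([[-.106,-.14,.03],[-.106,.14,.03]],(0,255,0)); line([[-.02,-.15,.29],[-.02,.15,.29]],(255,0,0))
    line([[-.13,.14,.012],[-.13,-.14,.012]],(255,255,0))
    for o in((.696,.155,.074),(.491,-.182,.062)):
        a=np.linspace(0,6.29,40);W=np.c_[o[0]+.028*np.cos(a),o[1]+.028*np.sin(a),0*a+o[2]]
        cv2.polylines(im,[((proj(f,W)-[u,v]+.5)*s).astype(int)],False,(255,0,255),1)
    ims.append(im)
cv2.imwrite("pics/ov_s.png",ims[0]);cv2.imwrite("pics/ov_t.png",ims[1])
E
```

```text
lane_left [[0.6482, 0.1549, 0.0113], [0.6473, 0.1572, 0.0074]]
lane_right [[0.644, 0.036, 0.0104], [0.6466, 0.0311, 0.0169]]
board_edge [[0.6228, 0.0979, 0.291], [0.6463, 0.0959, 0.0008], [0.6431, 0.0891, -0.0007]]
old_center [[0.6929, 0.1557, 0.042], [0.6955, 0.1567, 0.0419]]
new_center [[0.4918, -0.1821, 0.0326], [0.4883, -0.1826, 0.0307]]
```

View pics/ov_s.png

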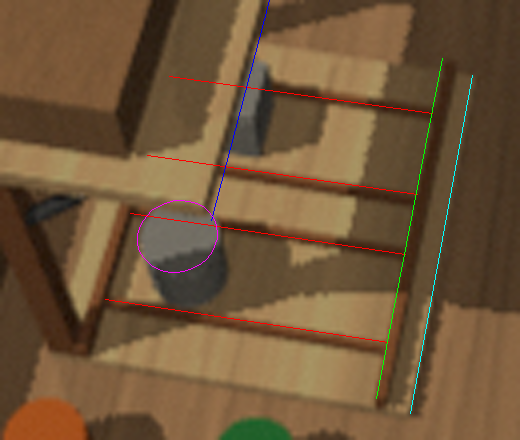

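View pics/ov_t.png

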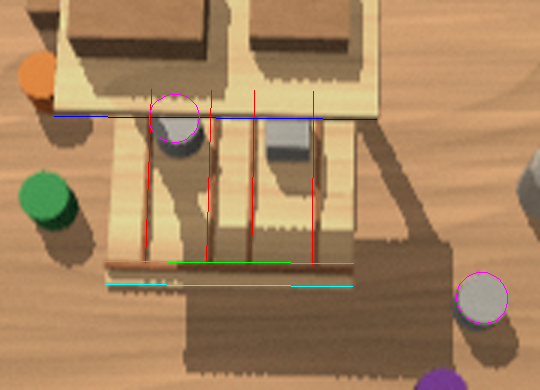

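Both overlays match the strips, lip and board edge to about 2 mm. The grey round tin at (0.695,0.154) is the old one, and the grey tin by the purple one at (0.491,-0.182) is the new one. Next I move in front of the rack.

```bash
python3 -m jog '[[[20,-25,0,0,0,0.082,1],[25,-34,0,0,0,0.081,1],[25,-34,0,0,0,0.081,1],[25,-34,0,0,0,0,1],[25,-34,0,0,0,0,1]]]' 40; python3 -m jog '[[[25,-34,0,0,0,0,1],[25,-34,0,0,0,0,1],[25,-34,0,0,0,0,1],[25,-34,0,0,0,0,1],[25,-34,0,0,0,0,1]]]'; python3 - <<'E'
from h import *
s=bot.observe();print(s["qpos"].round(2),s["position"],s["tool_rot"])
E
```

```text
clock: 2.3
position: [0.2476, -0.4395, 0.3041]
tool_rot: [3.141, -0.0, -0.021]
force: [1.3, -0.2, -0.1]
grip_width: 0.0856
finger_force: 0.0
clock: 2.8
position: [0.3761, -0.2721, 0.3042]
tool_rot: [3.141, -0.001, -0.02]
force: [1.4, -0.3, -0.2]
grip_width: 0.0854
finger_force: 0.0
[ 0.61  0.27 -0.13  2.    0.05  0.87 -1.14] [ 0.37608154 -0.27208577  0.30417327] [ 3.14123681e+00 -5.16107393e-04 -2.03769084e-02]
```

```bash
python3 -m jog '[[[6,-39,0,0,0,0,1],[6,-39,0,0,0,0,1],[6,-39,0,0,0,0,1],[6,-39,0,0,0,0,1],[6,-39,0,0,0,0,1]]]'; python3 -m jog '[[[6,-39,0,0,0,0,1],[6,-39,0,0,0,0,1],[6,-39,0,0,0,0,1],[6,-39,0,0,0,0,1],[6,-39,0,0,0,0,1]]]';  python3 -m jog '[[[0,-38,0,0,0,0,1],[0,0,0,0,0.1,0,1],[0,0,0,0,0.14,0,1],[0,0,0,0,0.14,0,1],[0,0,0,0,0.14,0,1]]]'; python3 -m jog '[[[0,0,0,0,0.14,0,1],[0,0,0,0,0.14,0,1],[0,0,0,0,0.02,0,1],[0,0,0,0,0,0,1]]]'; python3 - <<'E'
from h import *
s=bot.observe();print(s["qpos"].round(2),s["position"],s["tool_rot"],to(.547,.156,.093))
E
```

```text
clock: 3.3
position: [0.4093, -0.0777, 0.3042]
tool_rot: [3.141, -0.001, -0.02]
force: [1.2, -1.3, -0.7]
grip_width: 0.0852
finger_force: 0.0
clock: 3.8
position: [0.4432, 0.1168, 0.3041]
tool_rot: [-3.142, -0.0, -0.02]
force: [0.6, -0.2, 0.3]
grip_width: 0.0854
finger_force: 0.0
clock: 4.3
position: [0.445, 0.1515, 0.2999]
tool_rot: [3.126, -0.318, -0.019]
force: [0.9, 0.2, -0.5]
grip_width: 0.0853
finger_force: 0.0
clock: 4.7
position: [0.4465, 0.1513, 0.293]
tool_rot: [3.114, -0.385, -0.014]
force: [0.8, -0.1, -0.4]
grip_width: 0.0849
finger_force: 0.0
[-0.82  0.19  0.27  2.23  0.42  0.45 -2.5 ] [0.44645695 0.15127395 0.29295942] [ 3.11412095 -0.38510006 -0.01357558] [ 18.  -12.2 222.8]
```

Joint 7 ran to its limit, so I'll use the half-turned grasp. That means turning the tool by π about its own z.

```bash
python3 -m jog '[[[0,0,0,0,0,-0.08,1],[0,0,0,0,0,-0.143,1],[0,0,0,0,0,-0.143,1],[0,0,0,0,0,-0.143,1],[0,0,0,0,0,-0.143,1]]]' >/dev/null;for i in 1 2 3; do python3 -m jog '[[[0,0,0,0,0,-0.143,1],[0,0,0,0,0,-0.143,1],[0,0,0,0,0,-0.143,1],[0,0,0,0,0,-0.143,1],[0,0,0,0,0,-0.143,1]]]' >/dev/null;done; python3 -m jog '[[[0,0,0,0,0,-0.143,1],[0,0,0,0,0,-0.143,1],[0,0,0,0,0,-0.065,1],[0,0,0,0,0,0,1]]]'; python3 - <<'E'
from h import *
s=bot.observe();print(s["qpos"].round(2),s["position"],s["tool_rot"],Ro.from_euler("xyz",s["tool_rot"]).as_matrix().round(3),to(.5,.156,.293))
E
```

```text
clock: 7.1
position: [0.4471, 0.1504, 0.2933]
tool_rot: [-3.112, 0.385, 3.133]
force: [-1.3, -0.6, 0.1]
grip_width: 0.0855
finger_force: 0.0
[-0.33  0.2  -0.28  2.21  0.62  0.52  0.45] [0.44710836 0.15040119 0.29328981] [-3.11184503  0.38454233  3.13338036] [[-0.927  0.019  0.375]
 [ 0.008  0.999 -0.033]
 [-0.375 -0.028 -0.927]] [-48.9   6.6  19.9]
```

```bash
cat >> h.py <<'E'
def want(th,psi=-.02):  # tool y level and to the left, z tilted th from down towards azimuth psi
    y=np.array([-np.sin(psi),np.cos(psi),0]); z=np.array([np.sin(th)*np.cos(psi),np.sin(th)*np.sin(psi),-np.cos(th)])
    return Ro.from_matrix(np.c_[np.cross(y,z),y,z])
def turn(th,psi=-.02):  # rotation vector in tool axes from the current attitude
    return (Ro.from_euler("xyz",bot.observe()["tool_rot"]).inv()*want(th,psi)).as_rotvec().round(3)
def tcp(g,th,psi=-.02): return np.array(g)-.054*want(th,psi).as_matrix()[:,2]
E
python3 -m jog '[[[-24,3,10,0,0,0,1],[-25,3,10,0,0,0,1],[0,0,0,0,0,0,1]]]'; python3 - <<'E'
from h import *
print(turn(.8),turn(.385))
E
```

```text
clock: 7.4
position: [0.5024, 0.1556, 0.2929]
tool_rot: [-3.114, 0.385, 3.128]
force: [-0.7, 0.2, -0.4]
grip_width: 0.0853
finger_force: 0.0
[-0.023 -0.415  0.011] [-0.025  0.     0.006]
```

```bash
python3 -m jog '[[[0,0,0,-0.006,-0.104,0.003,1],[0,0,0,-0.006,-0.104,0.003,1],[0,0,0,-0.006,-0.104,0.003,1],[0,0,0,-0.005,-0.103,0.002,1],[0,0,0,0,0,0,1]]]'; python3 - <<'E'
from h import *
s=bot.observe();print(s["qpos"].round(2),turn(.8),to(*tcp([.586,.156,.056],.8)),tcp([.586,.156,.056],.8))
E
```

```text
clock: 7.9
position: [0.5018, 0.1507, 0.2921]
tool_rot: [-3.106, 0.665, 3.13]
force: [0.0, -1.2, -0.1]
grip_width: 0.0854
finger_force: 0.0
[-0.57  0.25 -0.02  2.27  1.4   0.4  -0.32] [-0.03  -0.135  0.008] [ 86.7  13.2 183.8] [0.54727052 0.15677469 0.09362216]
```

```bash
python3 -m jog '[[[8,3,20,-0.01,-0.03,0.003,1],[8,3,20,-0.01,-0.03,0.003,1],[8,3,20,-0.01,-0.02,0.002,1],[8,3,20,0,0,0,1],[8,1,20,0,0,0,1]]]'; python3 - <<'E'
from h import *
s=bot.observe();print(s["qpos"].round(2),turn(.75),to(*tcp([.586,.156,.056],.75)),tcp([.586,.156,.056],.75))
E
```

```text
clock: 8.4
position: [0.536, 0.1585, 0.1979]
tool_rot: [-3.13, 0.733, 3.123]
force: [1.3, -0.3, 1.1]
grip_width: 0.0853
finger_force: 0.0
[-0.46  0.5  -0.13  2.29  2.12  0.53 -1.05] [-0.011 -0.017  0.001] [58.6 -0.5 85. ] [0.54919887 0.15673612 0.0955112 ]
```

```bash
python3 -m jog '[[[14,0,21,-0.003,-0.005,0,1],[15,0,21,-0.003,-0.005,0,1],[15,0,21,-0.003,-0.005,0,1],[14,0,21,-0.002,-0.003,0,1],[0,0,0,0,0,0,1]]]'; python3 - <<'E'
from h import *
s=bot.observe();print(s["qpos"].round(2),turn(.75),to(*tcp([.696,.154,.056],.75)),tcp([.696,.154,.056],.75))
E
```

```text
clock: 8.9
position: [0.5491, 0.1564, 0.0947]
tool_rot: [-3.136, 0.747, 3.124]
force: [0.2, 0.5, 0.2]
grip_width: 0.0853
finger_force: 0.0
[-0.36  0.77 -0.23  2.28  2.38  0.76 -1.28] [-0.004 -0.003  0.002] [-81.3   0.7  74.2] [0.65919887 0.15473612 0.0955112 ]
```

```bash
python3 -m jog '[[[-20,0,18.5,0,0,0,1],[-20,0,18.5,0,0,0,1],[-20,0,18.5,0,0,0,1],[-20,0.5,18.5,0,0,0,1],[0,0,0,0,0,0,1]]]'; python3 - <<'E'
from h import *
s=bot.observe();print(s["qpos"].round(2),turn(.75),to(*tcp([.696,.154,.056],.75)))
f=bot.grab_frame("scene");cv2.imwrite("pics/g1.png",cv2.resize(f["img"][170:300,200:360,::-1],None,fx=4,fy=4,interpolation=2))
E
```

```text
clock: 9.4
position: [0.6617, 0.1559, 0.1007]
tool_rot: [3.141, 0.755, 3.121]
force: [-0.7, -0.2, 0.2]
grip_width: 0.0855
finger_force: 0.0
[-0.33  0.8  -0.14  2.03  2.36  0.55 -1.14] [-0.     0.005 -0.001] [ 5.4 -1.2  2.1]
```

View pics/g1.png

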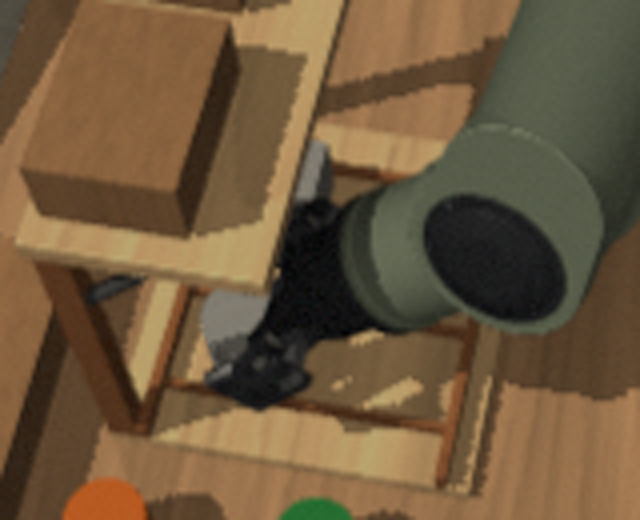

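The open fingers straddle the grey tin at crop (240,320), with the near finger at (260,385), clear of the square tin and the board. I close on it.

```bash
python3 -m jog '[[[0,-1,7,0,0,0,1],[0,0,0,0,0,0,0.75],[0,0,0,0,0,0,0.6],[0,0,0,0,0,0,0.4],[0,0,0,0,0,0,0.3]]]' 35;  python3 -m jog '[[[0,0,0,0,0,0,0.3],[0,0,0,0,0,0,0.3]]]'; python3 - <<'E'
from h import *
p=bot.observe()["position"]; c=np.array([.646,.0945]);psi=-.02
# pull so that the tin slides along the lane
print(turn(.75),to(*(p+.1*np.array([-np.cos(psi),-np.sin(psi),0]))))
E
```

```text
clock: 9.95
position: [0.6628, 0.1556, 0.0931]
tool_rot: [-3.141, 0.751, 3.125]
force: [-3.5, -1.2, 4.1]
grip_width: 0.0552
finger_force: 37.2
clock: 10.15
position: [0.6629, 0.1557, 0.0931]
tool_rot: [-3.141, 0.752, 3.125]
force: [-5.0, -0.5, 6.1]
grip_width: 0.0551
finger_force: 37.5
[0.002 0.002 0.002] [ 73.1   0.3 -68.3]
```

```bash
python3 -m jog '[[[10,0,-11,0,0,0,0.3],[17,0,-16,0,0,0,0.3],[17,0,-16,0,0,0,0.3],[17,0,-16,0,0,0,0.3],[15,0,-14,0,0,0,0.3]]]';  python3 -m jog '[[[4,0,-4,0,0,0,0.3],[0,0,0,0,0,0,0.3]]]'; python3 - <<'E'
from h import *
s=bot.observe();print(s["qpos"].round(2),turn(.75))
E
```

```text
clock: 10.65
position: [0.5564, 0.1575, 0.0943]
tool_rot: [-3.141, 0.751, 3.125]
force: [-0.5, 0.3, -2.5]
grip_width: 0.0551
finger_force: 37.5
clock: 10.85
position: [0.5517, 0.1578, 0.0945]
tool_rot: [-3.141, 0.751, 3.126]
force: [0.6, -0.3, -2.0]
grip_width: 0.0553
finger_force: 37.5
[-0.36  0.77 -0.24  2.27  2.4   0.76 -1.28] [0.002 0.001 0.003]
```

```bash
python3 -m jog '[[[4.4,0,-4,0,0,0,0.3],[3,0,-2.7,0,0,0,0.3],[0,0,0,0,0,0,0.3]]]'; for i in 1 2; do python3 -m jog '[[[1.5,0,-1.3,0,0,0,0.3],[0,0,0,0,0,0,0.3]]]'; done; python3 - <<'E'
from h import *
f=bot.grab_frame("scene");cv2.imwrite("pics/g2.png",cv2.resize(f["img"][190:300,220:340,::-1],None,fx=5,fy=5,interpolation=2))
E
```

```text
clock: 11.15
position: [0.5418, 0.1577, 0.0943]
tool_rot: [-3.141, 0.751, 3.125]
force: [-0.4, 0.3, -0.8]
grip_width: 0.0553
finger_force: 37.5
clock: 11.35
position: [0.54, 0.1578, 0.0943]
tool_rot: [-3.141, 0.752, 3.125]
force: [0.1, 0.5, -2.1]
grip_width: 0.0555
finger_force: 37.5
clock: 11.55
position: [0.5379, 0.1578, 0.0942]
tool_rot: [-3.141, 0.751, 3.125]
force: [-0.3, 0.1, -1.2]
grip_width: 0.0557
finger_force: 37.5
```

View pics/g2.png

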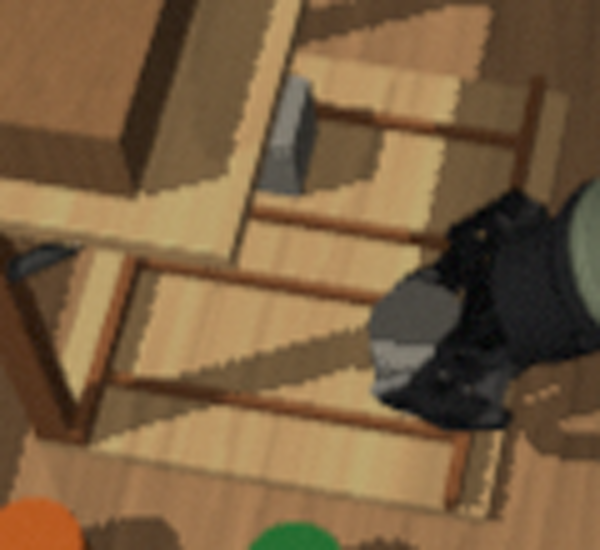

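The tin is in the left lane near the lip, with its top at crop (415,310), upright in the gripper. I keep inching forward until it touches the lip.

```bash
for i in 1 2 3; do python3 -m jog '[[[1.5,0,-1.3,0,0,0,0.3],[0,0,0,0,0,0,0.3]]]'|grep -E "pos|force: \["; done
```

```text
position: [0.537, 0.1578, 0.0947]
force: [7.7, 0.4, -4.8]
position: [0.5357, 0.1579, 0.0952]
force: [10.1, -0.1, 0.6]
position: [0.5344, 0.1578, 0.0956]
force: [13.2, -0.5, 3.1]
```

Contact with the lip at TCP x≈0.5375. Ease back 2 mm, lower to the floor, and release.

```bash
python3 -m jog '[[[-2,0,1.9,0,0,0,0.3],[0,0,0,0,0,0,0.3],[0.8,0,0.9,0,0,0,0.3],[0,0,0,0,0,0,0.3]]]'; python3 -m jog '[[[0.7,0,0.8,0,0,0,0.3],[0,0,0,0,0,0,0.3]]]'
```

```text
clock: 12.6
position: [0.5357, 0.1579, 0.0936]
tool_rot: [3.141, 0.755, 3.124]
force: [0.9, -1.7, 11.9]
grip_width: 0.0552
finger_force: 40.8
clock: 12.8
position: [0.5361, 0.1578, 0.093]
tool_rot: [3.141, 0.756, 3.124]
force: [2.9, -1.5, 17.4]
grip_width: 0.055
finger_force: 40.9
```

```bash
python3 -m jog '[[[0,0,-0.8,0,0,0,0.75],[0,0,0,0,0,0,0.9],[0,0,0,0,0,0,1],[0,0,0,0,0,0,1]]]'; python3 -m jog '[[[0,0,-15,0,0,0,1],[0,0,-25,0,0,0,1],[-5,0,-25,0,0,0,1],[-15,0,-25,0,0,0,1],[-15,0,-25,0,0,0,1]]]'; python3 - <<'E'
from h import *
s=bot.observe();print(s["qpos"].round(2))
for th,psi in((.7,.3),):print(turn(th,psi),tcp([.491,-.182,.048],th,psi))
E
```

```text
clock: 13.2
position: [0.5342, 0.1579, 0.0922]
tool_rot: [-3.141, 0.751, 3.125]
force: [-0.3, -0.5, 0.3]
grip_width: 0.0856
finger_force: 0.0
clock: 13.7
position: [0.48, 0.1587, 0.2013]
tool_rot: [3.141, 0.751, 3.125]
force: [0.1, 0.3, -0.1]
grip_width: 0.0856
finger_force: 0.0
[-0.47  0.46 -0.23  2.42  2.13  0.65 -1.15]
[-0.21   0.05  -0.237] [ 0.45776599 -0.19228048  0.08930148]
```

```bash
python3 -m jog '[[[-20,-5,18.5,0,0,0,1],[-22,-30,20,0,0,0,1],[0,-38,0,0,0,0,1],[0,-38,0,0,0,0,1],[0,-38,0,0,0,0,1]]]'; python3 -m jog '[[[0,-38,0,0,0,0,1],[0,-38,0,0,0,0,1],[0,-38,0,0,0,0,1],[0,-30,0,0,0,0,1],[0,-30,0,0,0,0,1]]]'; python3 - <<'E'
from h import *
s=bot.observe();print(s["qpos"].round(2))
for th,psi in((.7,.3),):print(turn(th,psi),tcp([.491,-.182,.048],th,psi))
f=bot.grab_frame("top");print(find("new_center",f,(.491,-.182),.06),[d["xyz"].round(3) if hasattr(d["xyz"],"round") else d["xyz"] for d in bot.spot_point("old_center",f)])
E
```

```text
clock: 14.2
position: [0.5348, 0.0079, 0.2013]
tool_rot: [-3.141, 0.751, 3.125]
force: [1.6, 0.5, 0.1]
grip_width: 0.0853
finger_force: 0.0
clock: 14.7
position: [0.532, -0.1661, 0.2013]
tool_rot: [-3.141, 0.751, 3.125]
force: [0.4, 0.4, 0.1]
grip_width: 0.0856
finger_force: 0.0
[ 0.58  0.51 -0.38  2.3   3.2   0.37 -1.33]
[-0.211  0.051 -0.237] [ 0.45776599 -0.19228048  0.08930148]
[] [[0.6523, 0.4286, 0.0005], [0.6123, 0.302, 0.0289], [0.756, 0.3053, 0.029]]
```

```bash
python3 -m jog '[[[0,0,0,-0.053,0.013,-0.06,1],[0,0,0,-0.053,0.013,-0.06,1],[0,0,0,-0.053,0.013,-0.06,1],[0,0,0,-0.053,0.012,-0.06,1],[0,0,0,0,0,0,1]]]'; python3 - <<'E'
from h import *
s=bot.observe();print(s["qpos"].round(2),turn(.7,.3),to(.458,-.192,.165),to(.458,-.192,.089))
f=bot.grab_frame("scene");print([np.round(d["xyz"],4) for d in bot.spot_point("old_center",f)])
E
```

```text
clock: 15.35
position: [0.5339, -0.1633, 0.202]
tool_rot: [-3.141, 0.713, -2.885]
force: [-0.1, -0.3, 0.2]
grip_width: 0.0851
finger_force: 0.0
[ 0.85  0.57 -0.61  2.21  3.77  0.17 -1.56] [-0.029  0.013 -0.033] [ 85.2  -8.5 -24.8] [134.9  -8.5  32.7]
[array([0.6105, 0.3025, 0.0273]), array([0.5705, 0.1558, 0.0421]), array([0.7504, 0.3081, 0.0328])]
```

```bash
python3 -m jog '[[[21,-2,-6,0,0,0,1],[21,-2,-6,0,0,0,1],[21,-2,-6,0,0,0,1],[21,-2,-6,0,0,0,1],[0,0,0,0,0,0,1]]]'; python3 - <<'E'
from h import *
s=bot.observe();print(s["qpos"].round(2),turn(.7,.3),to(.458,-.192,.089),Ro.from_euler("xyz",s["tool_rot"]).as_matrix().round(3))
E
```

```text
clock: 15.95
position: [0.4572, -0.192, 0.1637]
tool_rot: [3.141, 0.71, -2.891]
force: [0.3, -0.6, 0.4]
grip_width: 0.0857
finger_force: 0.0
[ 0.94  0.6  -0.54  2.34  3.82  0.32 -1.46] [-0.031  0.01  -0.037] [48.2 -0.3 57.1] [[-0.735 -0.249  0.631]
 [-0.188  0.969  0.163]
 [-0.652  0.001 -0.758]]
```

```bash
python3 -m jog '[[[13,0,16,0,0,0,1],[13,0.7,16,0,0,0,1],[13,0.7,16,0,0,0,1],[8,0,10,0,0,0,1],[0,0,0,0,0,0,1]]]'; python3 - <<'E'
from h import *
f=bot.grab_frame("top");cv2.imwrite("pics/n1.png",cv2.resize(f["img"][190:290,320:440,::-1],None,fx=5,fy=5,interpolation=2))
E
```

```text
clock: 16.45
position: [0.4617, -0.189, 0.0892]
tool_rot: [-3.141, 0.711, -2.887]
force: [-0.3, 0.1, 0.8]
grip_width: 0.0852
finger_force: 0.0
```

View pics/n1.png

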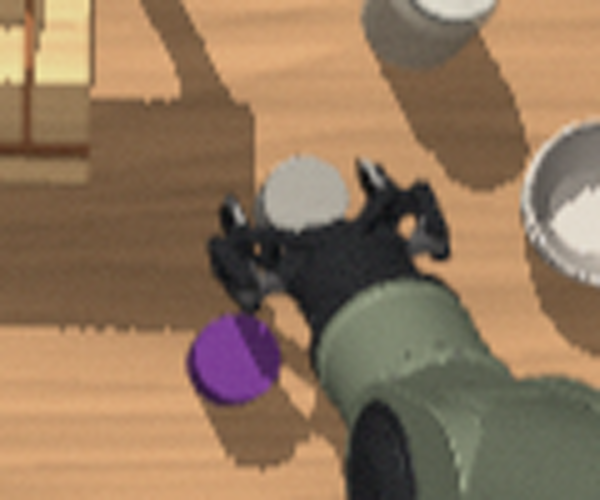

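The grey tin at crop (305,193) lies between the fingertips at (232,212) and (370,175). The purple look-alike at (235,358) is untouched. I close on the tin and lift.

```bash
python3 -m jog '[[[0,0,0,0,0,0,0.75],[0,0,0,0,0,0,0.6],[0,0,0,0,0,0,0.4],[0,0,0,0,0,0,0.3],[0,0,0,0,0,0,0.3]]]' 40; python3 -m jog '[[[0,0,0,0,0,0,0.3],[-6,0,-7,0,0,0,0.3],[-13,0,-15,0,0,0,0.3],[-26,0,-30,0,0,0,0.3],[-26,0,-30,0,0,0,0.3]]]'; python3 - <<'E'
from h import *
s=bot.observe();print(s["qpos"].round(2),turn(.7,-.02),to(.53,-.1,.22))
E
```

```text
clock: 17.0
position: [0.4616, -0.1903, 0.0913]
tool_rot: [-3.139, 0.714, -2.887]
force: [-4.6, 0.8, 9.7]
grip_width: 0.0548
finger_force: 40.1
clock: 17.5
position: [0.4609, -0.1898, 0.2001]
tool_rot: [-3.138, 0.71, -2.886]
force: [-0.1, 1.1, -4.1]
grip_width: 0.055
finger_force: 43.5
[ 1.05  0.54 -0.68  2.32  3.93  0.21 -1.6 ] [0.176 0.011 0.21 ] [-80.9  69.5  43.2]
```

```bash
python3 -m jog '[[[-15,10,8,0.044,0.003,0.052,0.3],[-20,15,11,0.044,0.003,0.052,0.3],[-20,15,11,0.044,0.003,0.053,0.3],[-20,15,11,0.044,0.002,0.053,0.3],[0,0,0,0,0,0,0.3]]]'; python3 - <<'E'
from h import *
s=bot.observe();print(s["qpos"].round(2),turn(.711,-.02),to(.53,.157,.2))
E
```

```text
clock: 18.0
position: [0.5156, -0.1365, 0.2109]
tool_rot: [3.135, 0.701, -3.081]
force: [-0.7, 0.3, -2.5]
grip_width: 0.0552
finger_force: 43.6
[ 0.51  0.45 -0.32  2.32  3.4   0.29 -1.52] [ 0.058 -0.011  0.061] [-17.5 291.9  30.8]
```

```bash
python3 -m jog '[[[-2,33,3,0.019,-0.003,0.02,0.3],[-2,37,3,0.019,-0.004,0.02,0.3],[-2,37,3,0.02,-0.004,0.021,0.3],[-2,37,3,0,0,0,0.3],[-2,37,3,0,0,0,0.3]]]';python3 -m jog '[[[-2,37,3,0,0,0,0.3],[-2,37,3,0,0,0,0.3],[-2,28,3,0,0,0,0.3],[0,0,0,0,0,0,0.3]]]'; python3 - <<'E'
from h import *
s=bot.observe();print(s["qpos"].round(2),turn(.711,-.02),to(.53,.157,.2),to(.609,.1555,.182))
E
```

```text
clock: 18.5
position: [0.5255, 0.0083, 0.2056]
tool_rot: [3.134, 0.704, 3.136]
force: [0.9, 0.7, -2.5]
grip_width: 0.0552
finger_force: 43.8
clock: 18.9
position: [0.5362, 0.1137, 0.2029]
tool_rot: [3.132, 0.704, -3.141]
force: [-0.6, -1.0, -2.4]
grip_width: 0.0549
finger_force: 43.8
[-0.51  0.47  0.08  2.33  2.47  0.39 -1.3 ] [ 0.023 -0.007  0.016] [ 6.6 43.4 -1.3] [-42.   41.2  63.5]
```

```bash
python3 -m jog '[[[3,15,-1,0.008,-0.002,0.005,0.3],[3,15,0,0.008,-0.002,0.005,0.3],[0,12,0,0.007,-0.003,0.006,0.3],[0,0,0,0,0,0,0.3]]]'; python3 - <<'E'
from h import *
s=bot.observe();print(s["qpos"].round(2),turn(.711,-.02),to(.609,.1555,.182))
f=bot.grab_frame("scene");cv2.imwrite("pics/p1.png",cv2.resize(f["img"][170:300,220:350,::-1],None,fx=4,fy=4,interpolation=2))
E
```

```text
clock: 19.3
position: [0.5312, 0.1522, 0.1998]
tool_rot: [-3.141, 0.71, 3.117]
force: [-0.6, -0.3, -2.9]
grip_width: 0.0552
finger_force: 43.9
[-0.67  0.5   0.15  2.31  2.29  0.4  -1.25] [-0.004 -0.001 -0.003] [-47.3   5.2  64.1]
```

View pics/p1.png

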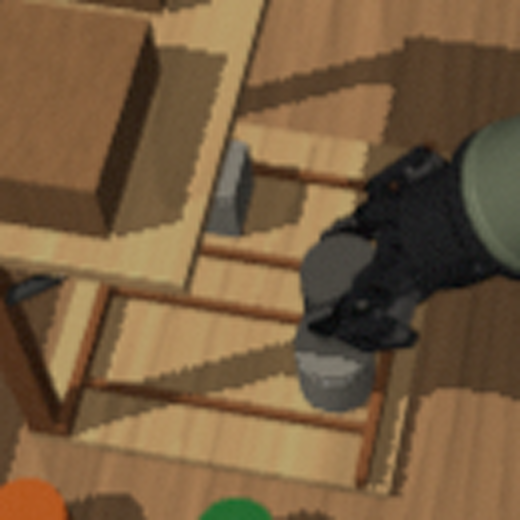

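The old tin stands upright against the lip (crop (335,375)) and the new tin is held upright above it (crop (340,270)). I move it in behind.

```bash
python3 -m jog '[[[-11,1,16,0,0,0,0.3],[-12,1.5,16,0,0,0,0.3],[-12,1.5,16,0,0,0,0.3],[-12,1,16,0,0,0,0.3],[0,0,0,0,0,0,0.3]]]'; python3 - <<'E'
from h import *
s=bot.observe();print(s["qpos"].round(2),turn(.711,-.02),to(.611,.1555,.128))
E
```

```text
clock: 19.85
position: [0.6107, 0.1519, 0.1818]
tool_rot: [-3.139, 0.711, 3.114]
force: [-0.8, 0.0, -1.8]
grip_width: 0.0549
finger_force: 43.8
[-0.59  0.61  0.17  2.14  2.34  0.32 -1.23] [-0.008  0.    -0.006] [34.9  3.7 40.9]
```

```bash
python3 -m jog '[[[11,1,14,-0.002,0,-0.002,0.3],[12,1,14,-0.002,0,-0.002,0.3],[12,1,13,-0.002,0,-0.002,0.3],[0,0,0,0,0,0,0.3]]]'; python3 - <<'E'
from h import *
s=bot.observe();print(turn(.711,-.02),to(.639,.1545,.11))
E
```

```text
clock: 20.25
position: [0.6081, 0.1553, 0.1261]
tool_rot: [-3.139, 0.707, 3.124]
force: [0.7, -0.1, -2.7]
grip_width: 0.0547
finger_force: 43.8
[-0.001 -0.004  0.002] [-13.   -0.2  32.4]
```

```bash
python3 -m jog '[[[-7,0,14,0,-0.002,0,0.3],[-6,0,14,0,-0.001,0,0.3],[0,0,4,0,0,0,0.3],[0,0,0,0,0,0,0.3]]]'; python3 - <<'E'
from h import *
s=bot.observe();print(turn(.711,-.02),to(.639,.1545,.106))
E
```

```text
clock: 20.65
position: [0.6399, 0.1556, 0.1126]
tool_rot: [-3.14, 0.714, 3.124]
force: [-0.8, -0.1, -1.3]
grip_width: 0.0544
finger_force: 43.9
[-0.001  0.003  0.002] [ 4.9 -1.1  4.4]
```

```bash
python3 -m jog '[[[4.5,-0.5,5,0,0,0,0.3],[0,0,0,0,0,0,0.3]]]'|grep -E "pos|force: \["; for i in 1 2 3 ; do python3 -m jog '[[[0.65,0,0.76,0,0,0,0.3],[0,0,0,0,0,0,0.3]]]'|grep -E "pos|force: \["; done
```

```text
position: [0.6391, 0.1556, 0.105]
force: [-0.2, -0.9, -2.3]
position: [0.6397, 0.1558, 0.1045]
force: [-1.1, -0.2, -2.9]
position: [0.6399, 0.1558, 0.1035]
force: [0.0, -0.5, -2.1]
position: [0.6402, 0.1558, 0.1034]
force: [-9.1, -1.6, 14.7]
```

Floor contact, so I release and then retreat along the tool axis.

```bash
python3 -m jog '[[[-0.2,0,-0.3,0,0,0,0.3],[0,0,0,0,0,0,0.75],[0,0,0,0,0,0,0.9],[0,0,0,0,0,0,1],[0,0,0,0,0,0,1]]]'; python3 -m jog '[[[0,0,-10,0,0,0,1],[0,0,-20,0,0,0,1],[0,0,-30,0,0,0,1],[0,0,-30,0,0,0,1],[0,0,-30,0,0,0,1]]]'; python3 -m jog '[[[0,0,-20,0,0,0,1],[0,-38,0,0,0,0,1],[0,-38,0,0,0,0,1],[0,-38,0,0,0,0,1],[0,-38,0,0,0,0,1]]]';python3 -m jog '[[[0,-38,0,0,0,0,1],[0,-38,0,0,0,0,1],[0,0,0,0,0,0,1],[0,0,0,0,0,0,1]]]'; python3 - <<'E'
from h import *
fs=[bot.grab_frame(n) for n in("scene","top")]
for f in fs:
    for q in("old_center","square_center","new_center"): print(q,[(round(d["conf"],2),np.round(d["xyz"],3).tolist()) for d in bot.spot_point(q,f)])
cv2.imwrite("pics/end.png",np.hstack([cv2.resize(f["img"][v:v+130,u:u+130,::-1],(400,400),interpolation=2) for f,u,v in zip(fs,(220,230),(170,130))]))
E
```

```text
clock: 21.95
position: [0.6399, 0.1557, 0.1029]
tool_rot: [-3.139, 0.714, 3.124]
force: [0.6, 0.1, 0.2]
grip_width: 0.0852
finger_force: 0.0
clock: 22.45
position: [0.56, 0.1571, 0.1946]
tool_rot: [-3.14, 0.714, 3.124]
force: [-0.3, 0.4, 0.1]
grip_width: 0.0855
finger_force: 0.0
clock: 22.95
position: [0.5448, 0.0063, 0.2094]
tool_rot: [-3.14, 0.714, 3.125]
force: [0.5, -0.1, -0.3]
grip_width: 0.0855
finger_force: 0.0
clock: 23.35
position: [0.5439, -0.0653, 0.2093]
tool_rot: [-3.14, 0.714, 3.121]
force: [-0.3, 0.6, -1.0]
grip_width: 0.0855
finger_force: 0.0
old_center [(0.79, [0.57, 0.156, 0.043]), (0.78, [0.753, 0.306, 0.032]), (0.73, [0.61, 0.301, 0.03])]
square_center [(0.47, [0.688, 0.028, 0.046])]
new_center [(0.91, [0.669, 0.158, 0.044]), (0.83, [0.387, -0.134, 0.03])]
old_center [(0.73, [0.613, 0.302, 0.03]), (0.56, [0.572, 0.155, 0.04]), (0.49, [0.752, 0.301, 0.029])]
square_center [(0.64, [0.684, 0.031, 0.041])]
new_center [(0.84, [0.671, 0.152, 0.039])]
```

View pics/end.png

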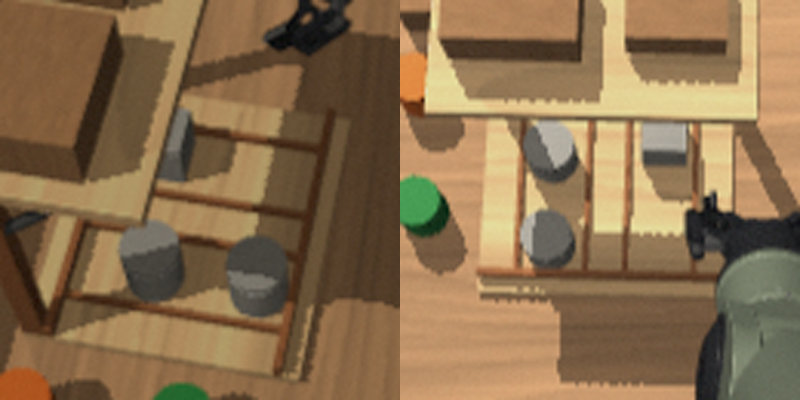

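Both tins stand upright between the strips. The old one is at the lip (scene crop (257,275)) and the new one behind it (150,262). The square tin has not moved and the arm is clear, so I hand the job in.

```bash
python3 -c "
from workcell import bot
print(bot.job_done())"
```

```text
the job is handed in; nothing more can be done
None
```

The job is handed in: the old tin is within about 1 mm of the front lip of the left lane, and the new tin was lowered onto the floor about 45 mm behind it. Both are upright and released, and the square tin has not moved; it took about 24 of the 69 s.

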